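Pop the red module and trap it in the chute

TASK

Eject the red module from its dock and stop it before it shoots off the end of the chute: press the yellow ejector button beside it all the way down with one finger while the other finger bars the chute in front of the module, so that the module pops out past the gate and comes to rest against that finger. The program finishes while holding: button still down, the module still in the chute and pushing against the finger. Do not pinch, lift or tip the module, and leave the blue module's dock and everything else on the bench alone.

Things in the scene. Friction and masses are not known exactly. Their poses are not given: they have to be found in the camera images.
- module_red: plug-in module, a block 34 (its x) x 28 (its y) x 22 mm (z), about 55 g, black with a red finned top; origin at the centre of its underside, resting on the chute floor. Starts in its dock at dock x = +11, y = -25, z = 30 mm, its front face at dock x = -6 mm, its axes along the dock's. Let go, it slides to dock -x and within about 0.2 s shoots off the front end unless something bars the chute
- dock_red: fixed grey ejector dock of the red module, 136 (x) x 100 (y) mm, origin under its centre on the bench. Chute along x at y = -25 mm, open at the front end, x = -68 mm. Behind the module a housing (x = 38 to 68 mm, 24 mm above the chute floor) with a spring pusher: 1.8 N towards -x, falling to 0.7 N at its 55 mm stroke. Deck around the button 33 mm above the bench
- eject_red (a joint): yellow ejector button of the red module's dock: downward travel in m, 0 = up, 0.012 = on its stop; spring 2 N at first, 6 N at the stop; springs back. It carries a brass gate bar across the chute (dock x = -6 to -12 mm, 7 mm above the chute floor when up) that holds the module; after about 7 mm of travel the gate is below the floor and the module is let go
- eject_red_top (a point): centre of the top face of the red module's yellow ejector button, a 26 x 26 mm square cap at dock x = -38, y = +25 mm; 47 mm above the bench when up, 35 mm on its stop; it moves with the button. It lies 50 mm beside the chute's centreline
- catch_red (a point): point on the chute floor of the red module's dock straight across from the button (dock x = -38, y = -25, z = 30 mm above the bench), 32 mm in front of the module's front face at the start. The chute is 30 mm wide inside; its walls rise only 4 mm above its floor, so a fingertip level with the pressed button clears them
- module_blue: plug-in module, a block 34 (its x) x 28 (its y) x 22 mm (z), about 55 g, black with a blue finned top; origin at the centre of its underside, resting on the chute floor. Starts in its dock at dock x = +11, y = -25, z = 30 mm, its front face at dock x = -6 mm, its axes along the dock's. Let go, it slides to dock -x and within about 0.2 s shoots off the front end unless something bars the chute
- dock_blue: fixed grey ejector dock of the blue module, 136 (x) x 100 (y) mm, origin under its centre on the bench. Chute along x at y = -25 mm, open at the front end, x = -68 mm. Behind the module a housing (x = 38 to 68 mm, 24 mm above the chute floor) with a spring pusher: 1.8 N towards -x, falling to 0.7 N at its 55 mm stroke. Deck around the button 33 mm above the bench
- eject_blue (a joint): yellow ejector button of the blue module's dock: downward travel in m, 0 = up, 0.012 = on its stop; spring 2 N at first, 6 N at the stop; springs back. It carries a brass gate bar across the chute (dock x = -6 to -12 mm, 7 mm above the chute floor when up) that holds the module; after about 7 mm of travel the gate is below the floor and the module is let go
- eject_blue_top (a point): centre of the top face of the blue module's yellow ejector button, a 26 x 26 mm square cap at dock x = -38, y = +25 mm; 47 mm above the bench when up, 35 mm on its stop; it moves with the button. It lies 50 mm beside the chute's centreline
- catch_blue (a point): point on the chute floor of the blue module's dock straight across from the button (dock x = -38, y = -25, z = 30 mm above the bench), 32 mm in front of the module's front face at the start. The chute is 30 mm wide inside; its walls rise only 4 mm above its floor, so a fingertip level with the pressed button clears them
- meter: loose grey handheld meter lying on its back, 155 x 75 x 34 mm; origin at the centre of its underside
- meter2: second loose grey handheld meter, the same as the first; origin at the centre of its underside
- capacitor: loose upright blue capacitor can, 25 mm diameter, 45 mm tall; origin at the centre of its underside
- spool: loose flanged wire spool standing on its flange, 52 mm diameter, 36 mm tall; origin at the centre of its underside
- screwdriver: loose screwdriver lying on the bench, 160 mm long; origin below its middle, handle towards its -x
- heatsink: loose small black finned heat sink, 60 x 50 x 28 mm; origin at the centre of its underside
- parts_tray: loose blue divided parts tray, 140 x 100 x 35 mm; origin at the centre of its underside

How it is judged:
At the end, for the whole second after the job is handed in: The red button is held at least 8.5 mm down; the red module has come 10 to 49 mm out of its place, stands flat on the chute floor (within 4 mm, 7 degrees), at rest (under 20 mm/s), and pushes against a finger with more than 0.15 N (value of joint eject_red above 0.0085 m and x of module_red in the frame of dock_red between -0.038 and 0.001 m and z of module_red in the frame of dock_red between 0.026 and 0.034 m and angle between module_red's own z axis and vertical below 0.12 rad and contact force between the fingers and module_red above 0.15 N and linear speed of module_red below 0.02 m/s); the arm keeps its last pose, push and grip.
It fails at once if the red module shot past the catch (more than 55 mm out) or off the dock (x of module_red in the frame of dock_red below -0.044 m or z of module_red in the frame of dock_red below 0.015 m or y of module_red in the frame of dock_red below -0.045 m or y of module_red in the frame of dock_red above -0.005 m).
It fails at once if the red module was lifted more than 8 mm or tipped over 20 degrees (z of module_red in the frame of dock_red above 0.038 m or angle between module_red's own z axis and vertical above 0.35 rad).
It fails at once if the blue module was moved more than 8 mm or its button pressed over 5 mm (distance of module_blue from where it was at the start of the episode above 0.008 m or value of joint eject_blue above 0.005 m).
It fails at once if something else on the bench was pushed more than 25 mm (distance of any of meter, meter2, capacitor, spool, screwdriver, heatsink, parts_tray from where it was at the start of the episode above 0.025 m).
It also fails if it takes over 32 s, if anything falls off the work surface, if the arm or the gripper's body presses on something with over 40 N, if the wrist force passes 120 N, or if a joint passes its speed limit or range.

ROBOT

A 7-joint arm with a two-finger parallel gripper is mounted at the origin on the work surface. World frame = base frame: x ahead of the robot, y to its left, z up, the work surface at z = 0. Lengths are in m, angles in rad, forces in N, time in s.
With the tool pointing down it reaches from about 0.425 to 0.875 m from the base axis. Payload 4.7 kg.
Tool frame: the origin (TCP) lies on the centre line of the jaws, within the pads' length; the fingertips stand 19 mm ahead of it and the grasp point (between the pads) is the TCP (ctrl.nose_length is the distance from the TCP to the fingertips, in m); z points along the fingers, x is the direction in which the jaws open and shut, and the axes are right-handed (so a half turn about z gives the same grasp; the last joint's range is limited). The gripper opens to 87 mm and grips with 3 to 60 N. Pads are 19 mm wide; open, the fingers measure 117 mm over their backs; the gripper's body (75 mm by 190 mm) begins 51 mm behind the grasp point.
Start: joints at [-1.317, 0.321, -0.07, 1.45, 0.023, 1.371, -0.057], TCP at [0.154, 0.631, 0.242] pointing down, gripper open.
Joint ranges: [-2.86, 2.86], [-0.3, 2.09], [-1.38, 1.24], [0.06, 2.45], [-1.56, 4.7], [0.09, 2.05], [-2.69, 2.69]. Speed limits (rad/s): [2.57, 2.57, 3.14, 3.14, 3.14, 3.14, 3.14].

INTERFACE

Orientations are given as a rotation vector (axis times angle).
In Python, from bench import ctrl gives the robot as it stands. The module is installed in compiled form; this text tells all that it offers.
- The arm moves only by the shell command python3 -m crank 'ROWS' [OPENING] [FORCE]. ROWS is a JSON object of lists of equal length, an entry for each row: "dp": the shift along the tool's x, y, z in cm, a list of three; "delta_rot": the turn, a rotation vector about the tool's x, y, z in rad, a list of three. In form: {"dp": [[x, y, z], ...], "delta_rot": [[rx, ry, rz], ...]}. A call has exactly 8 rows; each row shifts and turns the commanded pose from where the row before left it, along the tool's axes as they then stand; what a row does not reach is not made up. A row lasts 1/10 s, in which the tool goes at most 50 mm and 8.59 degrees, less where a joint would pass 70% of its speed; a pose out of reach is approached as far as the arm can. A call with a gripper value outside its range is refused whole. OPENING is the finger opening in cm, from 0 to 8.7, set as the call begins (- or left out, the last holds). The fingers move at their own pace and stop on an object; FORCE is the grip in N (left out, the last holds). Time passes only in rows, so rows that do not move let the fingers close, or fill a call up. It gives the time, the measured TCP pose, the force and the opening at its end, in the units of the state.
- ctrl.get_state(): the state, without advancing time (a new reading comes with each control period).
- ctrl.get_image(name): name is "scene" or "top"; returns the picture (420x560x3 uint8, blue, green, red); there is no depth.
- ctrl.camera_info(name): a dict with "camera_matrix" (3x3 intrinsics, pixels), "xyz" and "orientation" of the camera in the world. Camera axes: x right, y down, z forward; pixel columns grow to the right and rows downward; lengths in m; the calibration is good to about 2 mm. A picture is of the moment at which its call begins. camera_info takes no time and is no camera call.
- ctrl.close_job(): hands the job in, once; it reports no verdict.
The state is a dict: "time": time; "joint_positions": joint angles; "qd": joint speeds; "joint_torque": joint torques, N m; "position": TCP position; "tool_rot": TCP orientation; "ft_force": force on the tool from outside, world axes, zero at the start; "torque": the same for the moment, N m; "grip_width": opening from 0.0 (shut) to 1.0 (fully open).
Only numpy, scipy, OpenCV 4.12 (cv2) and the standard library are available. Lean on these libraries where they do the work, as an engineer would, in place of code of your own. Each camera call takes 0.05 s, during which the arm holds its last target.

## Working session

There is one attempt and no reset: what is moved stays moved. The work goes in short steps, Python scripts to look and compute and a shell command to move; the robot and the scene stay as the last step left them, time stands still between calls to the robot, and variables do not carry over. Pictures are saved under pics/ and viewed, and the job is handed in when it is done.

```bash
mkdir -p pics; python3 - <<'E'
from bench import ctrl
import cv2
print(ctrl.get_state()); print(ctrl.nose_length)
for n in("scene","top"):
    i=ctrl.get_image(n); cv2.imwrite(f"pics/{n}0.png",i); print(ctrl.camera_info(n))
E
```

```text
{'time': 0.0, 'joint_positions': array([-1.31692474,  0.32182452, -0.07006917,  1.45168337,  0.02259824,
        1.37080732, -0.05690348]), 'qd': array([ 0.0003266 ,  0.00214521,  0.00091533,  0.00019344, -0.00056858,
       -0.00076202,  0.00021169]), 'joint_torque': array([-3.86726852e-04, -4.91293430e+01, -4.03958643e-01, -3.12529457e+01,
       -6.37920317e-02,  4.42351517e-02,  1.97982804e-04]), 'position': array([0.15429361, 0.63088059, 0.24045618]), 'tool_rot': array([ 2.47016349e+00,  1.93904242e+00, -2.28801580e-03]), 'ft_force': array([ 0.71413382, -0.660715  , -0.07477253]), 'torque': array([ 0.00315209, -0.01079402, -0.01588813]), 'grip_width': 1.0022410261514205}
0.019
{'camera_matrix': array([[423.89857853,   0.        , 275.89755499],
       [  0.        , 423.89857853, 210.34972263],
       [  0.        ,   0.        ,   1.        ]]), 'xyz': array([ 1.13235789, -0.06373593,  0.83019223]), 'orientation': array([-1.96223259, -1.77445151,  0.55729418])}
{'camera_matrix': array([[487.52560399,   0.        , 275.50781751],
       [  0.        , 487.52560399, 213.53653313],
       [  0.        ,   0.        ,   1.        ]]), 'xyz': array([0.43703474, 0.00140418, 1.32491971]), 'orientation': array([-2.17506447,  2.13427484, -0.12338425])}
```

View pics/scene0.png

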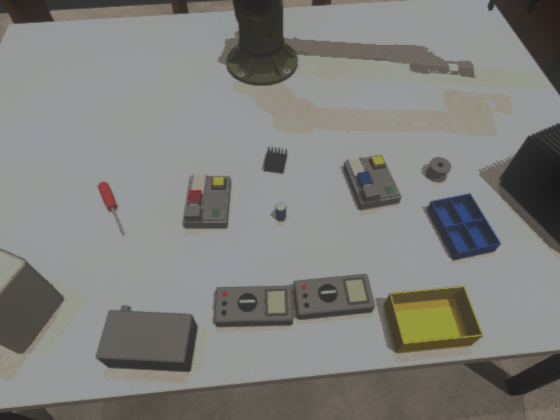

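View pics/top0.png

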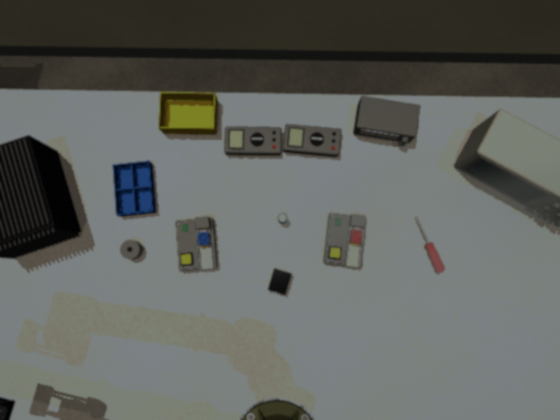

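The top view shows the red dock at about (345,240). Its button is at (335,253), its module at (356,237), and the chute mouth points towards the robot. The blue dock is at (196,244).

```bash
python3 - <<'E'
import cv2,numpy as np
i=cv2.imread("pics/top0.png")[205:275,310:380]; a=cv2.resize(i,None,fx=8,fy=8,interpolation=cv2.INTER_CUBIC)
cv2.imwrite("pics/top0z.png",cv2.convertScaleAbs(a,alpha=1.5))
i=cv2.imread("pics/scene0.png")[168:233,175:240]; a=cv2.resize(i,None,fx=8,fy=8,interpolation=cv2.INTER_CUBIC)
cv2.imwrite("pics/scene0z.png",cv2.convertScaleAbs(a,alpha=1.5))
E
```

```text
(no output)
```

View pics/top0z.png

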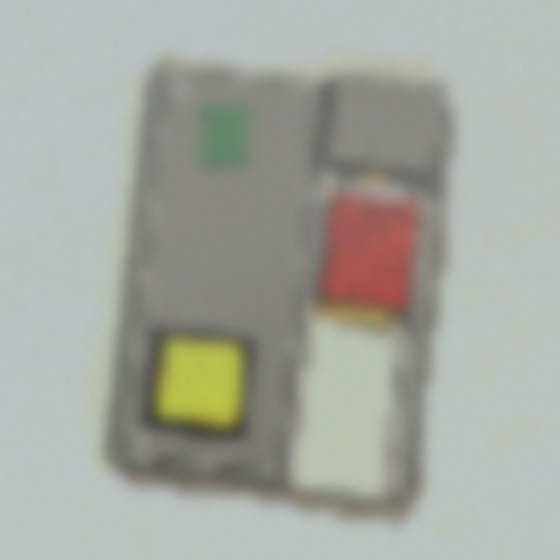

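View pics/scene0z.png

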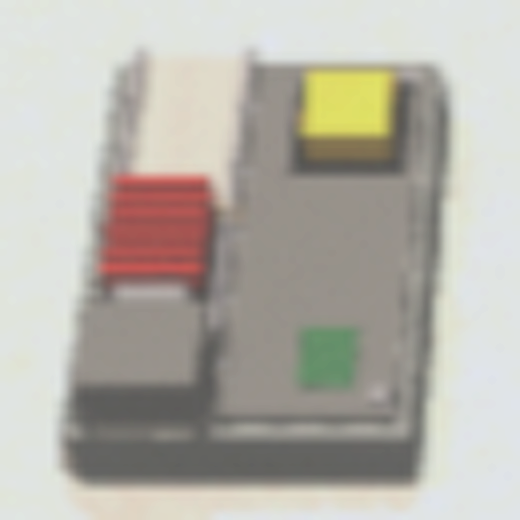

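```bash
cat > h.py <<'E'
import numpy as np
from bench import ctrl
from scipy.spatial.transform import Rotation as R
from scipy.optimize import least_squares
def proj(n,P):
    c=ctrl.camera_info(n); Rm=R.from_rotvec(c["orientation"]).as_matrix()
    q=(np.atleast_2d(P)-c["xyz"])@Rm; q=q/q[:,2:]; return (q@c["camera_matrix"].T)[:,:2]
def d2w(x,P):
    P=np.atleast_2d(P)/1000.; return np.c_[P[:,:2]@R.from_euler('z',x[2]).as_matrix()[:2,:2].T+x[:2],P[:,2]]
E
python3 - <<'E'
from h import *
import cv2
X=lambda u,v,u0,v0:((u+.5)/8-.5+u0,(v+.5)/8-.5+v0)
T=[(369,252,11,-25,52),(201,381,-38,25,47),(163,338,-25,38,47),(247,345,-25,12,47),(240,425,-51,12,47),(157,418,-51,38,47)]
S=[(158,227,11,-25,52),(347,103,-38,25,47),(306,70,-51,12,47),(392,72,-51,38,47),(388,137,-25,38,47),(301,135,-25,12,47)]
def fit(sel):
    uv=[];P=[];N=[]
    for n,L,o in(("top",T,(310,205)),("scene",S,(175,168))):
        if n in sel:
            for a in L: uv.append(X(a[0],a[1],*o));P.append(a[2:]);N.append(n)
    uv=np.array(uv);P=np.array(P,float);N=np.array(N)
    def f(x):
        W=d2w(x,P); return np.concatenate([(proj(n,W[N==n])-uv[N==n]).ravel() for n in set(N)])
    s=least_squares(f,[.5,-.15,0],loss="soft_l1"); print(sel,s.x,np.abs(s.fun).max(),s.fun.round(2)); return s.x
fit(["top"]);fit(["scene"]);x=fit(["top","scene"])
pts=[(-68,-50,33),(-68,50,33),(68,50,33),(68,-50,33),(38,-50,54),(68,-50,54),(38,-10,54),(-51,12,47),(-51,38,47),(-25,38,47),(-25,12,47),(-6,-39,52),(-6,-11,52),(28,-11,52),(28,-39,52),(-38,-25,30),(-68,-40,30),(-68,-10,30)]
for n,o in(("top",(310,205)),("scene",(175,168))):
    i=cv2.imread(f"pics/{n}0z.png")
    for q in proj(n,d2w(x,pts)):
        p=((q-o+.5)*8-.5).astype(int); cv2.circle(i,tuple(int(k) for k in p),4,(255,0,255),2)
    cv2.imwrite(f"pics/{n}0o.png",i)
print("btn,catch",d2w(x,[(-38,25,47),(-38,-25,30)]))
E
```

```text
['top'] [ 0.53008558 -0.1723344  -0.09370479] 0.36131270048230135 [ 0.16 -0.36  0.04  0.11  0.33 -0.02 -0.27  0.23 -0.36  0.14  0.09 -0.11]
['scene'] [ 0.53356122 -0.17224069 -0.09469336] 0.4701467097607406 [-0.11  0.12  0.   -0.01  0.06 -0.14  0.25 -0.47  0.02  0.06 -0.21  0.39]
['top', 'scene'] [ 0.5316035  -0.17221512 -0.09009564] 1.165419476694609 [-0.07 -0.52 -0.08 -0.7  -0.04 -0.8   0.15 -1.17 -0.04 -0.66 -0.26 -0.29
  0.1  -0.98  0.05 -0.43  0.32 -0.54 -0.28 -0.34 -0.34 -0.42  0.11 -0.64]
btn,catch [[ 0.49600696 -0.14389751  0.047     ]
 [ 0.49150827 -0.19369472  0.03      ]]
```

View pics/top0o.png

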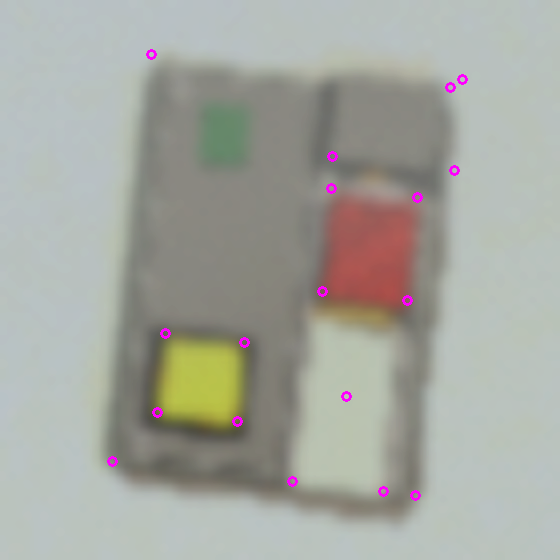

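View pics/scene0o.png

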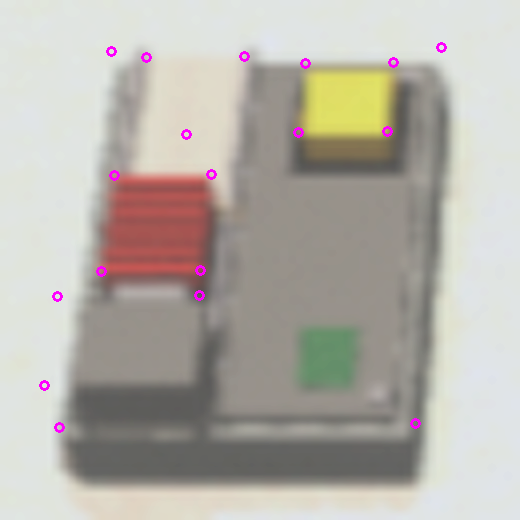

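```bash
cat >> h.py <<'E'
D=np.array([.5316,-.1722,-.093])
def rep(tgt=None):
    s=ctrl.get_state(); M=R.from_rotvec(s["tool_rot"]); m=M.as_matrix()
    Z=np.array([0,0,-1.]); 
    ty=np.array([-np.sin(D[2]),np.cos(D[2]),0]); 
    for sg in(1,-1):
        x=sg*ty; G=np.c_[x,np.cross(Z,x),Z]; print("rot to go",sg,(M.inv()*R.from_matrix(G)).as_rotvec().round(3))
    print("t",s["time"],"pos",s["position"].round(4),"q",s["joint_positions"].round(2),"F",s["ft_force"].round(2),"w",s["grip_width"]*87)
    print("toolx",m[:,0].round(3),"tooly",m[:,1].round(3),"z",m[:,2].round(3))
    if tgt is not None: print("dp cm",(m.T@(np.array(tgt)-s["position"])*100).round(2))
    q=R.from_euler('z',-D[2]).as_matrix()@(s["position"]-[D[0],D[1],0]); print("TCP in dock mm",(q*1000).round(1),"tip z",q[2]*1000-19)
E
python3 - <<'E'
from h import *
rep([.30,.40,.24])
print(d2w(D,[(-36,0,120),(-36,0,70)]))
E
```

```text
rot to go 1 [-0.     0.002 -0.147]
rot to go -1 [0.003 0.    2.995]
t 0.1 pos [0.1543 0.6309 0.2406] q [-1.32  0.32 -0.07  1.45  0.02  1.37 -0.06] F [-0.58 -0.17 -0.95] w 87.29864417177707
toolx [ 0.237  0.971 -0.002] tooly [ 0.971 -0.237  0.   ] z [-0.    -0.002 -1.   ]
dp cm [-18.97  19.64   0.09]
TCP in dock mm [-450.3  764.6  240.6] tip z 221.59932917510747
[[ 0.49575557 -0.16885682  0.12      ]
 [ 0.49575557 -0.16885682  0.07      ]]
```

```bash
python3 -m crank '{"dp": [[-2.4,2.4,0],[-2.4,2.4,0],[-2.4,2.4,0],[-2.4,2.4,0],[-2.4,2.4,0],[-2.4,2.4,0],[-2.4,2.4,0],[-2.4,2.4,0]], "delta_rot": [[0,0,-0.02],[0,0,-0.02],[0,0,-0.02],[0,0,-0.02],[0,0,-0.02],[0,0,-0.02],[0,0,-0.02],[0,0,-0.007]]}' 8.0
python3 -c "
from h import *
rep([.46,.12,.24])"
```

```text
time: 0.9
position: [0.3116, 0.4085, 0.2413]
tool_rot: [2.321, 2.117, -0.001]
ft_force: [0.7, 0.0, 0.4]
grip_width: 0.918
rot to go 1 [-0.     0.     0.001]
rot to go -1 [-0.    -0.    -3.141]
t 0.9 pos [0.3116 0.4085 0.2413] q [-1.04  0.03  0.07  1.79 -0.    1.32  0.51] F [0.75 0.01 0.43] w 79.87617893561345
toolx [ 0.092  0.996 -0.   ] tooly [ 0.996 -0.092 -0.   ] z [-0. -0. -1.]
dp cm [-27.36  17.44   0.13]
TCP in dock mm [-273.   557.8  241.3] tip z 222.28548094230317
```

```bash
python3 -m crank '{"dp": [[-3.1,2.8,0],[-3.2,2.8,0],[-3.2,2.6,0],[-3.2,2.4,0],[-3.2,2.4,0],[-3.2,2.3,0],[-3.2,2.0,0],[-3.2,2.0,0]], "delta_rot": [[0,0,0],[0,0,0],[0,0,0],[0,0,0],[0,0,0],[0,0,0],[0,0,0],[0,0,0]]}' 3.5
python3 -c "
from h import *
rep([.4957,-.1688,.20])"
```

```text
time: 1.7
position: [0.4799, 0.1366, 0.2413]
tool_rot: [-2.322, -2.116, 0.0]
ft_force: [0.3, 0.6, -0.1]
grip_width: 0.409
rot to go 1 [-0.  0.  0.]
rot to go -1 [-0.000e+00 -1.000e-03 -3.141e+00]
t 1.7 pos [0.4799 0.1366 0.2413] q [-0.73 -0.01  0.4   1.83  0.    1.32  1.15] F [ 0.34  0.58 -0.07] w 35.621996680212455
toolx [ 0.093  0.996 -0.   ] tooly [ 0.996 -0.093 -0.   ] z [-0. -0. -1.]
dp cm [-30.26   4.41   4.13]
TCP in dock mm [-80.2 302.6 241.3] tip z 222.26449107225787
```

```bash
python3 -m crank '{"dp": [[-3.8,0.6,0.5],[-3.8,0.6,0.5],[-3.8,0.6,0.5],[-3.8,0.6,0.5],[-3.8,0.5,0.5],[-3.8,0.5,0.5],[-3.8,0.5,0.5],[-3.7,0.5,0.5]], "delta_rot": [[0,0,0],[0,0,0],[0,0,0],[0,0,0],[0,0,0],[0,0,0],[0,0,0],[0,0,0]]}'
python3 -c "
from h import *
rep([.4957,-.1688,.10])"
```

```text
time: 2.5
position: [0.4949, -0.1691, 0.2012]
tool_rot: [-2.322, -2.116, -0.0]
ft_force: [1.5, 0.1, 0.1]
grip_width: 0.398
rot to go 1 [-0. -0.  0.]
rot to go -1 [ 1.000e-03 -0.000e+00 -3.141e+00]
t 2.5 pos [ 0.4949 -0.1691  0.2012] q [-0.41  0.08  0.72  1.84 -0.05  1.24  1.81] F [1.5  0.14 0.15] w 34.626369175517056
toolx [0.093 0.996 0.   ] tooly [ 0.996 -0.093 -0.   ] z [ 0.  0. -1.]
dp cm [ 0.03  0.08 10.12]
TCP in dock mm [-36.9  -0.3 201.2] tip z 182.20338052381288
```

```bash
python3 -m crank '{"dp": [[0,0,2],[0,0,2],[0,0,2],[0,0,2],[0,0,1.5],[0,0,1.2],[0,0,1.0],[0,0,0]], "delta_rot": [[0,0,0],[0,0,0],[0,0,0],[0,0,0],[0,0,0],[0,0,0],[0,0,0],[0,0,0]]}'
python3 - <<'E'
from h import *
import cv2
rep([.4957,-.1688,.06])
for n in("scene","top"):
    i=ctrl.get_image(n); 
    c=proj(n,d2w(D,[(-20,0,40)]))[0].astype(int); k=50
    i=i[c[1]-k:c[1]+k,c[0]-k:c[0]+k]; cv2.imwrite(f"pics/{n}1.png",cv2.convertScaleAbs(cv2.resize(i,None,fx=6,fy=6,interpolation=cv2.INTER_CUBIC),alpha=1.5))
E
```

```text
time: 3.3
position: [0.4946, -0.1674, 0.0834]
tool_rot: [-2.321, -2.115, 0.002]
ft_force: [0.8, -0.2, 0.7]
grip_width: 0.402
rot to go 1 [-0.002  0.     0.   ]
rot to go -1 [-0.000e+00 -3.000e-03 -3.141e+00]
t 3.3 pos [ 0.4946 -0.1674  0.0834] q [-0.36  0.23  0.71  1.97 -0.17  1.01  1.91] F [ 0.81 -0.16  0.73] w 34.97903434709562
toolx [ 0.093  0.996 -0.   ] tooly [ 0.996 -0.093 -0.002] z [-0.002  0.    -1.   ]
dp cm [-0.13  0.13  2.34]
TCP in dock mm [-37.3   1.4  83.4] tip z 64.39533143254285
```

View pics/scene1.png

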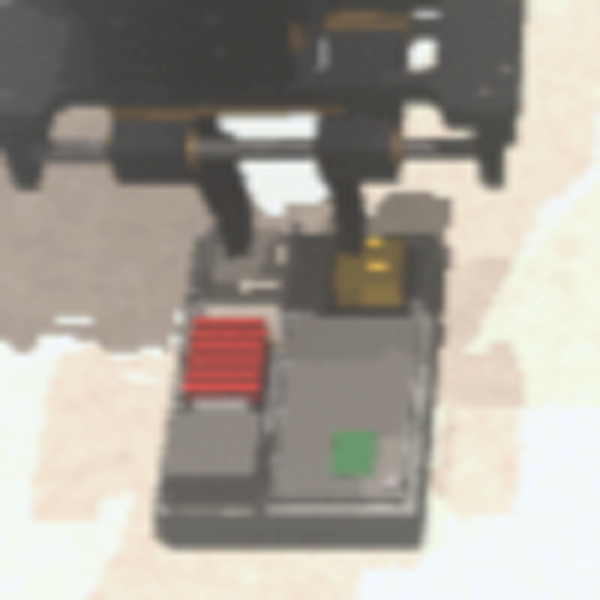

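View pics/top1.png

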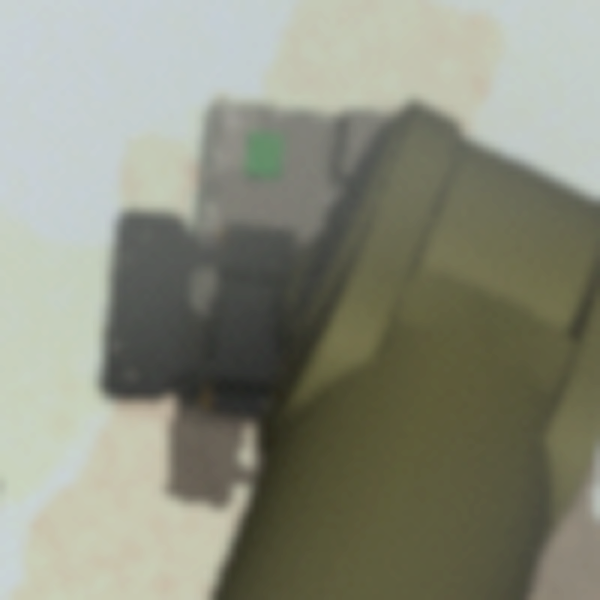

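```bash
python3 - <<'E'
from h import *
c=proj("scene",d2w(D,[(-20,0,40)]))[0].astype(int)
for P in [(-28,25,64.4),(-28,-25,64.4),(-28,19,64.4),(-28,-19,64.4),(-25,25,47),(-38,25,47)]: print(P,((proj("scene",d2w(D,[P]))[0]-c+50.5)*6).round(0))
E
```

```text
(-28, 25, 64.4) [361. 252.]
(-28, -25, 64.4) [232. 253.]
(-28, 19, 64.4) [346. 252.]
(-28, -19, 64.4) [247. 253.]
(-25, 25, 47) [366. 286.]
(-38, 25, 47) [368. 260.]
```

The scene view shows the right fingertip at crop (350,248), over the inner part of the button. The left fingertip is over the chute at (238,252). The tips are about 44 mm apart, so I'll open a little to reach 50 mm, then recentre.

```bash
python3 -m crank '{"dp": [[-0.1,0.2,0],[0,0,0],[0,0,0],[0,0,0],[0,0,0.5],[0,0,0.5],[0,0,0],[0,0,0]], "delta_rot": [[0.002,0,0],[0,0,0],[0,0,0],[0,0,0],[0,0,0],[0,0,0],[0,0,0],[0,0,0]]}' 4.2 40
python3 - <<'E'
from h import *
import cv2
rep([.4957,-.1688,.054])
for n in("scene",):
    i=ctrl.get_image(n); 
    c=proj(n,d2w(D,[(-20,0,40)]))[0].astype(int); k=50
    i=i[c[1]-k:c[1]+k,c[0]-k:c[0]+k]; cv2.imwrite(f"pics/{n}2.png",cv2.convertScaleAbs(cv2.resize(i,None,fx=6,fy=6,interpolation=cv2.INTER_CUBIC),alpha=1.7))
E
```

```text
time: 4.2
position: [0.4969, -0.1688, 0.0742]
tool_rot: [-2.321, -2.115, 0.003]
ft_force: [-0.1, 0.0, -0.1]
grip_width: 0.484
rot to go 1 [-0.003  0.     0.   ]
rot to go -1 [-0.    -0.004 -3.141]
t 4.2 pos [ 0.4969 -0.1688  0.0742] q [-0.35  0.25  0.71  1.97 -0.19  0.99  1.92] F [-0.15  0.04 -0.07] w 42.115267130131755
toolx [ 0.093  0.996 -0.   ] tooly [ 0.996 -0.093 -0.003] z [-0.003  0.    -1.   ]
dp cm [-0.02 -0.11  2.02]
TCP in dock mm [-34.9   0.2  74.2] tip z 55.187514421029604
```

View pics/scene2.png

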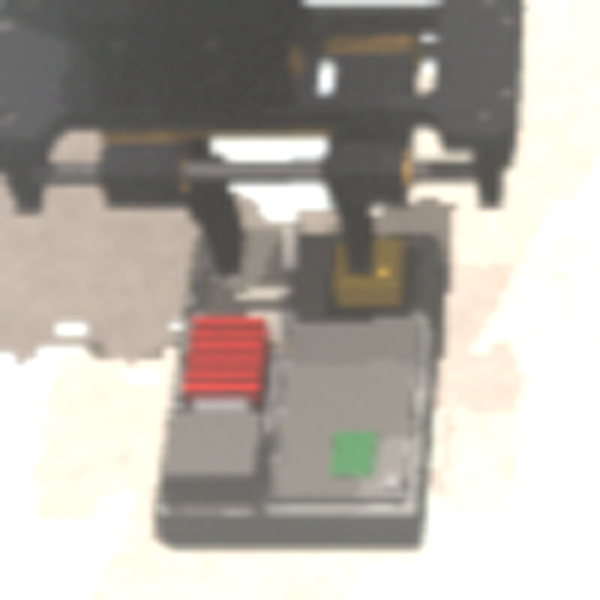

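The fingertips are now at crop (360,272), on the button, and (230,272), at the chute centreline. I'll press to light contact first to check the height.

```bash
python3 -m crank '{"dp": [[0,0,0.3],[0,0,0.3],[0,0,0.2],[0,0,0.2],[0,0,0.1],[0,0,0],[0,0,0],[0,0,0]], "delta_rot": [[0,0,0],[0,0,0],[0,0,0],[0,0,0],[0,0,0],[0,0,0],[0,0,0],[0,0,0]]}'
python3 -c "
from h import *
rep([.4957,-.1688,.054])"
```

```text
time: 5.05
position: [0.4971, -0.1687, 0.0636]
tool_rot: [-2.321, -2.115, 0.002]
ft_force: [-1.1, 0.1, 2.6]
grip_width: 0.484
rot to go 1 [-0.002 -0.     0.   ]
rot to go -1 [ 0.000e+00 -3.000e-03 -3.141e+00]
t 5.05 pos [ 0.4971 -0.1687  0.0636] q [-0.35  0.27  0.7   1.98 -0.21  0.97  1.93] F [-1.11  0.06  2.63] w 42.07197029967085
toolx [0.093 0.996 0.   ] tooly [ 0.996 -0.093 -0.002] z [-0.002  0.    -1.   ]
dp cm [-0.02 -0.14  0.96]
TCP in dock mm [-34.7   0.3  63.6] tip z 44.56630041707964
```

```bash
python3 -m crank '{"dp": [[0,0,0.3],[0,0,0.4],[0,0,0.25],[0,0,0],[0,0,0],[0,0,0],[0,0,0],[0,0,0]], "delta_rot": [[0,0,0],[0,0,0],[0,0,0],[0,0,0],[0,0,0],[0,0,0],[0,0,0],[0,0,0]]}'
python3 - <<'E'
from h import *
import cv2
rep()
for n in("scene","top"):
    i=ctrl.get_image(n); 
    c=proj(n,d2w(D,[(-20,0,40)]))[0].astype(int); k=50
    i=i[c[1]-k:c[1]+k,c[0]-k:c[0]+k]; cv2.imwrite(f"pics/{n}3.png",cv2.convertScaleAbs(cv2.resize(i,None,fx=6,fy=6,interpolation=cv2.INTER_CUBIC),alpha=1.7))
E
```

```text
time: 5.85
position: [0.4972, -0.1688, 0.0544]
tool_rot: [-2.321, -2.114, 0.001]
ft_force: [-3.4, 1.0, 8.4]
grip_width: 0.484
rot to go 1 [-0.002 -0.001 -0.   ]
rot to go -1 [-1.000e-03  3.000e-03  3.141e+00]
t 5.85 pos [ 0.4972 -0.1688  0.0544] q [-0.34  0.28  0.7   1.98 -0.22  0.96  1.94] F [-3.36  1.05  8.36] w 42.10641167998596
toolx [0.093 0.996 0.001] tooly [ 0.996 -0.093 -0.002] z [-0.002  0.001 -1.   ]
TCP in dock mm [-34.6   0.2  54.4] tip z 35.35162036514036
```

View pics/scene3.png

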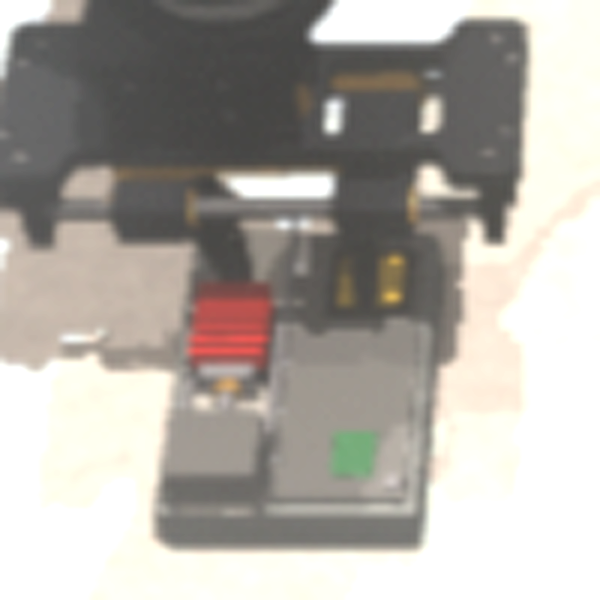

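The module has slid out to crop (231,327) and stopped at the left finger, with the pusher rod visible behind it at (228,385). I'll measure how far it came out and check that it stays put.

```bash
python3 -m crank '{"dp": [[0,0,0],[0,0,0],[0,0,0],[0,0,0],[0,0,0],[0,0,0],[0,0,0],[0,0,0]], "delta_rot": [[0,0,0],[0,0,0],[0,0,0],[0,0,0],[0,0,0],[0,0,0],[0,0,0],[0,0,0]]}'
python3 - <<'E'
from h import *
import cv2
rep()
F=[]
n="scene"
c=proj(n,d2w(D,[(-20,0,40)]))[0].astype(int); k=50
for j in range(3):
    i=ctrl.get_image(n); F.append(ctrl.get_state()["ft_force"])
i0=cv2.imread("pics/scene0.png")
def red(i):
    b,g,r=[i[...,q].astype(int) for q in range(3)]
    m=(r>60)&(r>1.7*g)&(r>1.7*b); m[:c[1]-k]=0;m[c[1]+k:]=0;m[:,:c[0]-k]=0;m[:,c[0]+k:]=0
    v,u=np.nonzero(m); return u.mean(),v.mean(),m.sum()
print("red0",red(i0),"now",red(i))
for x in(11,-2,-6,-9,-12): print(x,proj(n,d2w(D,[(x,-25,52)]))[0].round(1))
print(np.mean(F,0).round(2))
i=i[c[1]-k:c[1]+k,c[0]-k:c[0]+k]; cv2.imwrite(f"pics/{n}4.png",cv2.convertScaleAbs(cv2.resize(i,None,fx=6,fy=6,interpolation=cv2.INTER_CUBIC),alpha=1.7))
E
```

```text
time: 6.75
position: [0.4972, -0.1687, 0.0543]
tool_rot: [-2.321, -2.114, 0.001]
ft_force: [-3.4, 0.1, 8.6]
grip_width: 0.48
rot to go 1 [-0.002 -0.001 -0.   ]
rot to go -1 [-1.000e-03  3.000e-03  3.141e+00]
t 6.75 pos [ 0.4972 -0.1687  0.0543] q [-0.34  0.28  0.7   1.98 -0.22  0.96  1.94] F [-3.4   0.12  8.61] w 41.767272538756444
toolx [0.093 0.996 0.001] tooly [ 0.996 -0.093 -0.002] z [-0.002  0.001 -1.   ]
TCP in dock mm [-34.6   0.2  54.3] tip z 35.34300050721636
red0 (np.float64(194.2), np.float64(195.62222222222223), np.int64(135)) now (np.float64(195.12878787878788), np.float64(191.0909090909091), np.int64(132))
11 [194.2 195.4]
-2 [194.8 190.8]
-6 [195.  189.5]
-9 [195.1 188.4]
-12 [195.3 187.4]
[-3.26  1.13  7.94]
```

View pics/scene4.png

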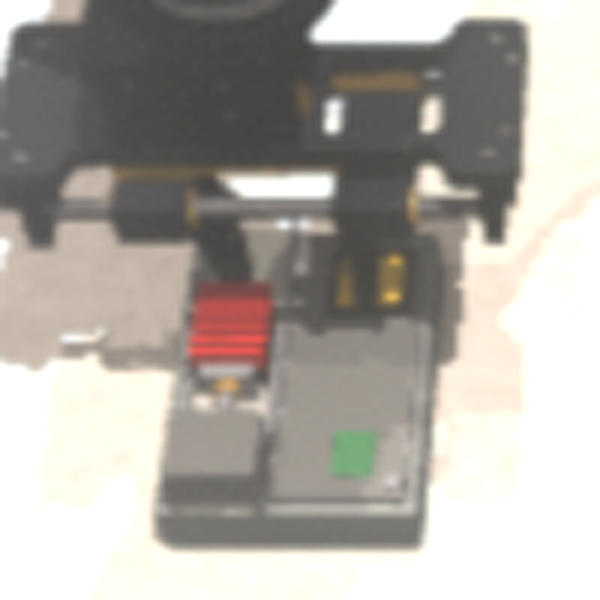

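The module is steady. The red centroid puts it about 13 mm out and the edges put it at about 16 mm. The limit is 10 mm, so I'll back the finger off 4 mm to gain margin, and the spring will make the module follow.

```bash
python3 -m crank '{"dp": [[0,-0.1,0],[0,-0.1,0],[0,-0.1,0],[0,-0.1,0],[0,0,0],[0,0,0],[0,0,0],[0,0,0]], "delta_rot": [[0,0,0],[0,0,0],[0,0,0],[0,0,0],[0,0,0],[0,0,0],[0,0,0],[0,0,0]]}'
python3 - <<'E'
from h import *
import cv2
rep()
n="scene"
c=proj(n,d2w(D,[(-20,0,40)]))[0].astype(int); k=50
i=ctrl.get_image(n); ctrl_f=ctrl.get_state()["ft_force"]; print(ctrl_f)
cv2.imwrite("pics/scene5full.png",i)
i0=cv2.imread("pics/scene0.png")
for im in(i0,i): # red profile down the module's column
    col=im[180:212,190:199].astype(int).mean(1); print((col[:,2]-col[:,1]).round(0).astype(int))
i=i[c[1]-k:c[1]+k,c[0]-k:c[0]+k]; cv2.imwrite(f"pics/{n}5.png",cv2.convertScaleAbs(cv2.resize(i,None,fx=6,fy=6,interpolation=cv2.INTER_CUBIC),alpha=1.7))
E
```

```text
time: 7.7
position: [0.4959, -0.1687, 0.055]
tool_rot: [2.32, 2.114, 0.003]
ft_force: [2.5, 0.1, 4.9]
grip_width: 0.484
rot to go 1 [ 0.004  0.    -0.   ]
rot to go -1 [ 1.000e-03 -6.000e-03  3.141e+00]
t 7.7 pos [ 0.4959 -0.1687  0.055 ] q [-0.34  0.27  0.7   1.99 -0.21  0.95  1.94] F [2.54 0.08 4.9 ] w 42.117735061892084
toolx [ 0.093  0.996 -0.   ] tooly [ 0.996 -0.093  0.004] z [ 0.004 -0.001 -1.   ]
TCP in dock mm [-35.9   0.1  55. ] tip z 36.046945073534985
[2.55974824 0.61678724 5.40195197]
[ 4  4  4  4  4  4  4  4  5 16 63 45 61 50 62 47 54 53 49 60 47 71 30 16
  5  4  4  4  4  4  4  4]
[ 1  1  3 11 26 44 75 50 65 55 67 53 61 63 59 71 31 13  6  6 13 11  7  6
  6  5  4  4  4  4  4  4]
```

View pics/scene5.png

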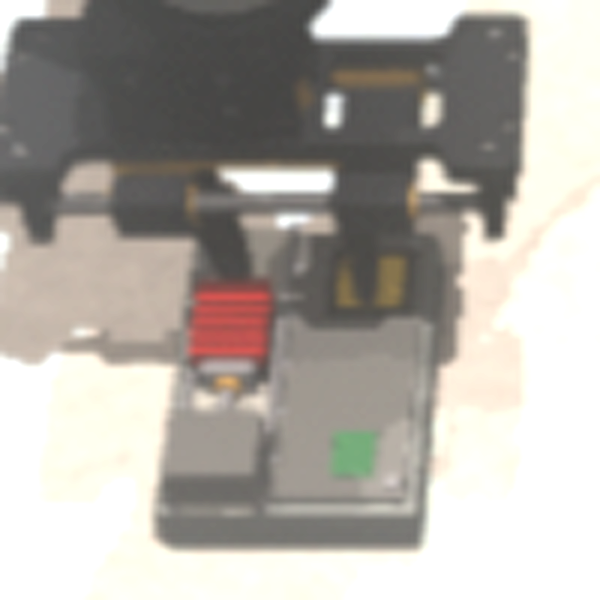

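View pics/scene5full.png

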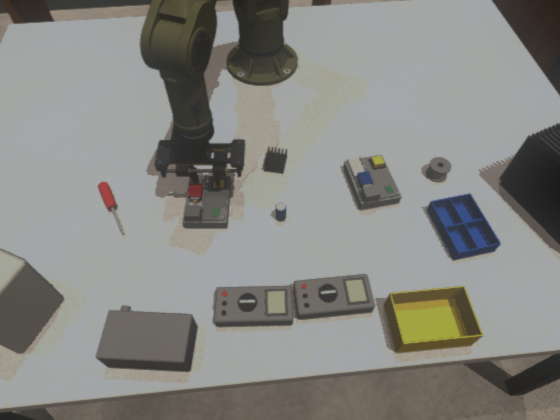

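```bash
python3 -m crank '{"dp": [[0,0,0.05],[0,0,0],[0,0,0],[0,0,0],[0,0,0],[0,0,0],[0,0,0],[0,0,0]], "delta_rot": [[0,0,0],[0,0,0],[0,0,0],[0,0,0],[0,0,0],[0,0,0],[0,0,0],[0,0,0]]}'
python3 - <<'E'
from h import *
rep()
for j in range(3):
    i=ctrl.get_image("scene"); col=i[180:212,190:199].astype(int).mean(1); print((col[:,2]-col[:,1]).round(0).astype(int)); s=ctrl.get_state(); print(s["ft_force"].round(1),s["position"].round(4))
E
```

```text
time: 8.55
position: [0.4959, -0.1687, 0.0546]
tool_rot: [2.32, 2.114, 0.003]
ft_force: [2.0, 0.3, 5.4]
grip_width: 0.482
rot to go 1 [ 0.004  0.    -0.   ]
rot to go -1 [ 1.000e-03 -6.000e-03  3.141e+00]
t 8.55 pos [ 0.4959 -0.1687  0.0546] q [-0.34  0.27  0.7   1.99 -0.21  0.95  1.94] F [2.01 0.32 5.4 ] w 41.96352187397266
toolx [ 0.093  0.996 -0.   ] tooly [ 0.996 -0.093  0.004] z [ 0.004 -0.001 -1.   ]
TCP in dock mm [-35.9   0.1  54.6] tip z 35.58576154397735
[ 1  2  2  8 25 44 75 50 66 56 67 53 61 63 59 71 31 13  6  7 13 11  6  6
  6  5  4  4  3  4  4  4]
[ 2.9 -0.7  6.1] [ 0.4958 -0.1687  0.0546]
[ 1  1  2  8 26 44 74 51 65 56 67 53 60 63 59 71 31 13  6  7 13 11  7  6
  6  5  4  4  4  4  4  4]
[2.5 1.  6.1] [ 0.4959 -0.1687  0.0546]
[ 1  1  2  8 25 44 75 51 65 56 67 53 61 63 59 71 31 13  6  7 13 11  7  7
  6  5  4  4  4  4  4  4]
[2.7 0.1 4.3] [ 0.4959 -0.1687  0.0546]
```

Everything is holding still: the button is about 11 mm down and the module is about 17 mm out. I'm handing the job in.

```bash
python3 -c "
from bench import ctrl
print(ctrl.close_job())"
```

```text
the job is handed in; nothing more can be done
None
```

The red module is ejected and held: one finger keeps the yellow button down while the other bars the chute with the module resting against it. I handed the job in at about 8.7 s of the 32 s allowed; no verdict is reported.

**Last checks**
- **Button:** the fingertip is at about 35.6 mm, so the button is about 11.4 mm down (8.5 mm needed). The upward force on the tool was 4–6 N, which fits the button's spring.
- **Module:** it is about 17 mm out by its rear edge in the picture (10 to 49 mm allowed), and flat as far as the picture shows. It did not move over three successive pictures.
- **Rest of the bench:** the blue dock and the loose items looked undisturbed in the last full picture.

**What disagreed or could not be checked**
- **Dock position:** the two cameras differed by about 3.5 mm in dock x, so I used the middle value.
- **How far the module came out:** before the last adjustment, the red centroid gave about 13 mm and the edges about 16 mm. I backed the finger off 4 mm for more margin, but it moved only about 1.3 mm, probably held by friction on the button.
- **Push on the finger:** I could not measure this separately. That friction left a sideways force of about +2.5 N on the tool, which hides the module's push. I infer the contact because the spring pusher is behind the module and nothing but the finger bars it.

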